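# Make up the paddle kit and the basket kit for a dissolution run

## Robot

A 6-joint arm with a two-finger parallel gripper is mounted at the origin on the work surface. World frame = base frame: x ahead of the robot, y to its left, z up, the work surface at z = 0. Lengths are in m, angles in degrees, forces in N, time in s.
With the tool pointing down it reaches from about 0.4 to 0.925 m from the base axis. Payload 3.4 kg.
Tool frame: the origin (TCP) lies on the centre line of the jaws, within the pads' length; the fingertips stand 22 mm ahead of it and the grasp point (between the pads) lies 3 mm ahead of it; z points along the fingers, x is the direction in which the jaws open and shut, and the axes are right-handed (so a half turn about z gives the same grasp; the last joint's range is limited). The gripper opens to 85 mm and grips with 20 to 120 N. Pads are 22 mm wide; open, the fingers measure 114 mm over their backs; the gripper's body (76 mm by 85 mm) begins 54 mm behind the grasp point. The pads swing forward as they close: fully open they stand 13 mm farther back than shut.
Start: joints at [-79.211, 17.578, 86.31, -0, 76.112, -4.211], TCP at [0.149, -0.555, 0.253] pointing down, gripper open.
Joint ranges: [-179.03, 179.03], [-60, 130.46], [8.19, 133.38], [-81.62, 261.62], [5.75, 156.47], [-153.77, 153.77]. Speed limits (degrees/s): [147.25, 147.25, 180, 180, 180, 180].

## Interface

Orientations are given as [roll, pitch, yaw] about the fixed x, y, z axes, in that order (R = Rz(yaw) Ry(pitch) Rx(roll)).
In Python, from rig import robot, cams gives the robot as it stands. The module is installed in compiled form; this text tells all that it offers.
- The arm moves only by the tool servo_tool, never from a script. Its argument "steps" is one flat list of numbers, 7 for each row, row after row: the turn, a rotation vector about the tool's x, y, z in rad, then the shift along the tool's x, y, z in mm, then the closure, from 0 (fully open) to 1 (shut). In form: [rx, ry, rz, x, y, z, jaw, rx, ry, rz, x, y, z, jaw, ...]. A call has 1 to 20 rows; each row is the pose to reach, as a shift and turn from the pose commanded when the call began, along the tool's axes at that moment; what a row does not reach only later rows make up. A row lasts 1/10 s, in which the tool goes at most 50 mm and 8.59 degrees, less where a joint would pass 70% of its speed; a pose out of reach is approached as far as the arm can. A call with a gripper value outside its range is refused whole. The fingers move at their own pace and stop on an object; "force" is the grip in N (left out, the last holds). Time passes only in rows, so rows that repeat a pose let the fingers close. It gives the time, the measured TCP pose, the force and the opening at its end, in the units of the state.
- robot.sense(): the state, without advancing time (a new reading comes with each control period).
- cams.snapshot(name): name is "side" or "top" or "wrist"; returns the picture (384x512x3 uint8, blue, green, red); there is no depth.
- cams.camera_params(name): a dict with "intrinsics" (3x3 intrinsics, pixels), "distortion" ([k1, k2, p1, p2, k3] as OpenCV has them; the pictures are not rectified), "R" (3x3) and "t" (3): a world point X has camera coordinates R X + t; the wrist camera has in their place "mount" (4x4, takes a point from camera to tool coordinates, whose origin is the TCP and whose axes are the tool frame's). Camera axes: x right, y down, z forward; pixel columns grow to the right and rows downward; lengths in m; the calibration is good to about 2 mm. A picture is of the moment at which its call begins: read the wrist's pose just before it. camera_params takes no time and is no camera call.
- robot.close_job(): hands the job in, once; it reports no verdict.
The state is a dict: "t": time; "joint_positions": joint angles; "qvel": joint speeds; "effort": joint torques, N m; "position": TCP position; "tool_rot": TCP orientation; "wrist_force": force on the tool from outside, world axes, zero at the start; "moment": the same for the moment, N m; "gripper_width": finger opening in m.
Only numpy, scipy, OpenCV 4.12 (cv2) and the standard library are available. Lean on these libraries where they do the work, as an engineer would, in place of code of your own. Each camera call takes 0.05 s, during which the arm holds its last target. There are 200 camera calls.

## Task

Make up the two kits from the stock in the middle of the bench: the black stirring paddle and the amber bottle go in the blue tray, the steel basket, the green bottle and the red-capped tablet pot in the yellow tray. Stand each thing upright on the centre of the mark for it (amber bottle on orange, green bottle on green, pot on red, basket on the white disc), and lay the paddle flat in the middle of the white rectangle with its shaft along the rectangle's length, either way round. Leave the black-capped spare bottle and the glass beaker where they stand.

Things in the scene. Friction and masses are not known exactly. Their poses are not given: they have to be found in the camera images.
- paddle: black plastic stirring paddle lying flat, 10 mm thick, about 80 g: a round shaft 10 mm in diameter along the body's x axis from x = -42 to +40 mm, and a blade 60 mm wide (along y) at x = +21 to +41 mm, narrowing to 38 mm at its +x end. Origin: under the shaft's axis, on the underside, z up; the bare shaft at the origin is a good place to grip
- amber_bottle: amber (orange-brown) upright glass sample bottle, body 34 mm in diameter up to 44 mm high, shoulder to 52 mm, above it a white screw cap 23 mm in diameter, 66 mm high in all, about 70 g. Origin: centre of the underside, z up
- green_bottle: green upright glass sample bottle, body 34 mm in diameter up to 44 mm high, shoulder to 52 mm, above it a white screw cap 23 mm in diameter, 66 mm high in all, about 70 g. Origin: centre of the underside, z up
- basket: small steel mesh basket standing upright, 25 mm in diameter up to 37 mm high, then a collar 28 mm in diameter up to 42 mm and a hub 10 mm in diameter up to 52 mm; about 60 g. Origin: centre of the underside, z up
- pot: white plastic tablet pot standing upright, 42 mm in diameter up to 34 mm high, with a red lid 45 mm in diameter from 34 to 46 mm; about 60 g. Origin: centre of the underside, z up
- spare_bottle: spare, to be left alone: clear upright glass sample bottle, body 34 mm in diameter up to 44 mm high, shoulder to 52 mm, above it a black screw cap 23 mm in diameter, 66 mm high in all, about 70 g. Origin: centre of the underside, z up. It stands among the stock
- blue_tray: blue kit tray, fixed, 150 (x) by 220 (y) mm, floor 4 mm thick, rim 5 mm wide and 8 mm high. Origin: centre of the underside, z up (floor's upper face at z = 4 mm). Flat marks on the floor: a white rectangle 94 (x) by 70 (y) mm centred at x = 0, y = +50 mm for the paddle, its length along x; an orange disc 46 mm in diameter centred at x = 0, y = -50 mm for the amber bottle
- yellow_tray: yellow kit tray, fixed, 150 (x) by 220 (y) mm, floor 4 mm thick, rim 5 mm wide and 8 mm high. Origin: centre of the underside, z up (floor's upper face at z = 4 mm). Flat marks on the floor: a green disc 46 mm in diameter at x = 0, y = +50 mm for the green bottle; a white disc 40 mm in diameter at x = +36, y = -50 mm for the basket; a red disc 54 mm in diameter at x = -36, y = -50 mm for the pot
- beaker: empty glass beaker, 66 mm in diameter, 70 mm high, standing beyond the stock; to be left alone. Origin: centre of the underside, z up
Mind the look-alikes: they are no part of the job. What is shaped like the green_bottle but purple is not meant.

How it is judged (in metres and radians):
At the end, for the whole second after the job is handed in: Each thing within 12 mm (in tray x and y) of its mark's centre, on the tray floor (origin 1 to 7.5 mm up), upright or flat within 0.12 rad, at rest; shaft within 0.25 rad of the rectangle's length; spare and beaker within 25 mm of their start and 0.12 rad of upright (x of paddle in the frame of blue_tray between -0.012 and 0.012 m and y of paddle in the frame of blue_tray between 0.038 and 0.062 m and z of paddle in the frame of blue_tray between 0.001 and 0.0075 m and angle between each of paddle, amber_bottle, green_bottle, basket, pot, spare_bottle, beaker's own z axis and vertical below 0.12 rad and linear speed of each of paddle, amber_bottle, green_bottle, basket, pot below 0.02 m/s and angular speed of each of paddle, amber_bottle, green_bottle, basket, pot below 0.2 rad/s and angle between the x axis of paddle and the x axis of blue_tray, either way round below 0.25 rad and x of amber_bottle in the frame of blue_tray between -0.012 and 0.012 m and y of amber_bottle in the frame of blue_tray between -0.062 and -0.038 m and z of amber_bottle in the frame of blue_tray between 0.001 and 0.0075 m and x of green_bottle in the frame of yellow_tray between -0.012 and 0.012 m and y of green_bottle in the frame of yellow_tray between 0.038 and 0.062 m and z of green_bottle in the frame of yellow_tray between 0.001 and 0.0075 m and x of basket in the frame of yellow_tray between 0.024 and 0.048 m and y of basket in the frame of yellow_tray between -0.062 and -0.038 m and z of basket in the frame of yellow_tray between 0.001 and 0.0075 m and x of pot in the frame of yellow_tray between -0.048 and -0.024 m and y of pot in the frame of yellow_tray between -0.062 and -0.038 m and z of pot in the frame of yellow_tray between 0.001 and 0.0075 m and distance of each of spare_bottle, beaker from where it was at the start of the episode below 0.025 m); the robot touches nothing.
It fails at once if the spare bottle or the beaker is pushed more than 25 mm or knocked over (distance of any of spare_bottle, beaker from where it was at the start of the episode above 0.025 m or angle between any of spare_bottle, beaker's own z axis and vertical above 0.5 rad).
It also fails if it takes over 120 s, if anything falls off the work surface, if the arm or the gripper's body presses on something with over 40 N, if the wrist force passes 120 N, or if a joint passes its speed limit or range.

## Working session

There is one attempt and no reset: what is moved stays moved. The work goes in short steps, Python scripts to look and compute and a tool call to move; the robot and the scene stay as the last step left them, time stands still between calls to the robot, and variables do not carry over. Pictures are saved under pics/ and viewed, about 12 in all and at most 16, crops included, and the job is handed in when it is done.

Besides the shell and the picture viewer there is one more tool, called after ">>>" as name(argument=value, ...) on one line, values as JSON. servo_tool: Moves the arm, as the interface text tells. Its arguments: {"type":"object","properties":{"steps":{"type":"array","items":{"type":"number"}},"force":{"type":"number"}},"required":["steps"]}

```bash
mkdir -p pics
cat > h.py <<'E'
import numpy as np, cv2
from rig import robot, cams
from scipy.spatial.transform import Rotation as Rn
def snap(n,f):
    s=robot.sense(); im=cams.snapshot(n); cv2.imwrite('pics/'+f+'.png',im); return im,s
def pose(s):
    return np.array(s['position']),Rn.from_euler('xyz',s['tool_rot'],degrees=True).as_matrix()
def ray(n,uv,s=None):
    p=cams.camera_params(n); K=np.array(p['intrinsics']);D=np.array(p['distortion'])
    u=cv2.undistortPoints(np.array(uv,float).reshape(-1,1,2),K,D).reshape(-1,2)
    d=np.c_[u,np.ones(len(u))]
    if n=='wrist':
        M=np.array(p['mount']);P,R=pose(s)
        return P+R@M[:3,3], d@(R@M[:3,:3]).T
    R=np.array(p['R']);t=np.array(p['t']); return -R.T@t, d@R
def onz(n,uv,z,s=None):
    c,d=ray(n,uv,s); return c+d*((z-c[2])/d[:,2])[:,None]
E
python3 - <<'E'
from h import *
for n in('top','side','wrist'): im,s=snap(n,n+'0'); 
print(s)
for n in('top','side'):
    c,d=ray(n,[[256,192]]); print(n,c,d)
print(cams.camera_params('wrist'))
E
```

```text
{'t': 0.1, 'joint_positions': array([-7.92111816e+01,  1.76193698e+01,  8.63775023e+01, -2.63887524e-03,
        7.61128295e+01, -4.21079137e+00]), 'qvel': array([ 0.00262073, -0.0922229 , -0.13440705, -0.0418453 , -0.04975747,
        0.078055  ]), 'effort': array([ 2.82444571e-04, -4.58530748e+01, -2.52608603e+01, -1.38527498e-04,
        5.57237567e-03, -8.99215337e-06]), 'position': array([ 0.14866851, -0.55481835,  0.25245196]), 'tool_rot': array([-1.79994499e+02,  1.09593546e-01, -7.49997491e+01]), 'wrist_force': array([-0.03730941, -0.14419377, -0.44670849]), 'moment': array([-0.00607681,  0.03901863, -0.00097728]), 'gripper_width': 0.08556569730421579}
top [0.552671   0.01270787 1.25416629] [[ 0.06616463 -0.00596111 -0.99796844]]
side [ 0.51972155 -0.59737031  0.63611356] [[ 0.11013117  0.72908829 -0.675522  ]]
{'intrinsics': array([[338.31392264,   0.        , 255.0224161 ],
       [  0.        , 338.31392264, 192.78323792],
       [  0.        ,   0.        ,   1.        ]]), 'distortion': array([-0.02466975,  0.        ,  0.        ,  0.        ,  0.        ]), 'mount': array([[ 9.99999008e-01, -3.73154790e-04, -1.35818878e-03,
         6.26134584e-04],
       [ 7.30529764e-04,  9.61840523e-01,  2.73609712e-01,
        -6.95604606e-02],
       [ 1.20426223e-03, -2.73610433e-01,  9.61839842e-01,
        -1.20233568e-01],
       [ 0.00000000e+00,  0.00000000e+00,  0.00000000e+00,
         1.00000000e+00]])}
```

View pics/top0.png

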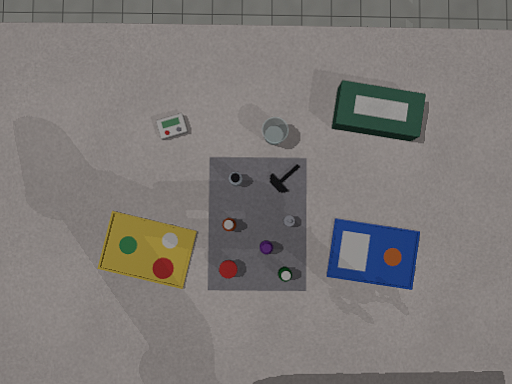

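View pics/side0.png

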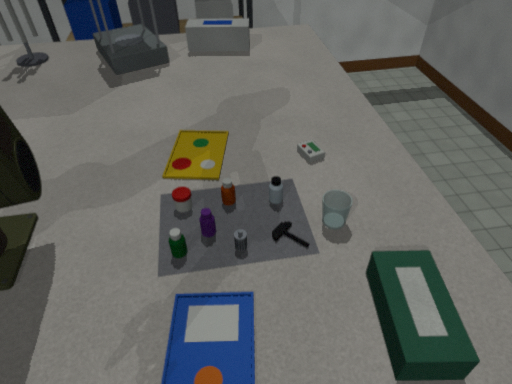

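The top view (up = +x, right = −y) shows the yellow tray at (148,249) and the blue tray at (374,254). The stock caps are at: spare (235,178), amber (229,225), basket (289,221), green (286,275), pot (228,269), purple decoy (266,247), paddle (285,178). The beaker is at (275,131). The side view agrees.

```bash
cat > det.py <<'E'
from h import *
im,s=snap('top','top1'); hsv=cv2.cvtColor(im,cv2.COLOR_BGR2HSV).astype(int); H,S,V=[hsv[...,i] for i in range(3)]
def blob(m,c,r):
    w=np.zeros(m.shape,np.uint8); x,y=c; w[y-r:y+r+1,x-r:x+r+1]=m[y-r:y+r+1,x-r:x+r+1]
    n,l,st,ce=cv2.connectedComponentsWithStats(w); k=1+np.argmax(st[1:,4]); return ce[k],st[k,4],(l==k)
white=(S<70)&(V>150); red=((H<8)|(H>172))&(S>130)
specs=dict(amber=(white,(229,225),8,.066),green=(white,(286,275),8,.066),purple=((H>125)&(H<160)&(S>80),(266,247),9,.066),
 spare=((V<50),(235,178),6,.066),pot=(red,(228,269),14,.046),basket=((V>120),(289,221),7,.047),
 m_orange=((H<20)&(S>130),(392,257),14,.004),m_prect=((S<70)&(V>120),(354,251),26,.004),
 m_green=((H>60)&(H<95)&(S>80),(128,245),14,.004),m_white=((S<70)&(V>120),(170,241),12,.004),m_red=(red,(163,268),16,.004),
 bluetray=((H>100)&(H<125)&(S>120),(374,254),55,.006),yellowtray=((H>20)&(H<35)&(S>100),(148,249),58,.006))
for k,(m,c,r,z) in specs.items():
    ce,a,l=blob(m,c,r); print(k,ce.round(1),a,(onz('top',[ce],z)[0]*1000).round(1),end=' ')
    if 'tray' in k or k=='m_prect':
        rc=cv2.boxPoints(cv2.minAreaRect(np.argwhere(l)[:,::-1].astype(np.float32))); q=onz('top',rc,z)
        print((q.mean(0)*1000).round(1),[(round(np.linalg.norm(q[i]-q[i-1])*1000,1),round(np.degrees(np.arctan2(*(q[i]-q[i-1])[1::-1])),1)) for i in range(2)],end='')
    print()
ce,a,l=blob((V<45),(285,180),22); p=onz('top',np.argwhere(l)[:,::-1],.008)*1000
print('paddle px',a,p.mean(0).round(1));
E
python3 det.py
python3 -c "
import cv2
a=cv2.imread('pics/top1.png');cv2.imwrite('pics/c1.png',cv2.resize(a[150:300,205:310],None,fx=5,fy=4*5/5*1.0,interpolation=2)[:600])"
```

```text
amber [228. 228.] 1 [543.8  72.6  66. ] 
green [285.3 274.9] 24 [432.  -66.5  66. ] 
purple [265.9 247.1] 143 [498.5 -19.4  66. ] 
spare [234.7 177.4] 59 [666.7  57.5  66. ] 
pot [227.7 268.8] 258 [444.   73.3  46. ] 
basket [293. 222.] 1 [559.5 -86.1  47. ] 
m_orange [392.  256.5] 235 [ 473.4 -343.1    4. ] 
m_prect [353.5 250.5] 1033 [ 488.2 -244.3    4. ] [ 488.4 -244.4    4. ] [(np.float64(70.8), np.float64(82.2)), (np.float64(94.5), np.float64(-8.2))]
m_green [127.5 244.9] 228 [498.7 329.7   4. ] 
m_white [169.5 240. ] 197 [511.9 223.6   4. ] 
m_red [162.5 267.9] 329 [441.3 240.2   4. ] 
bluetray [377.3 254.5] 3715 [ 478.4 -304.6    6. ] [ 480.4 -294.4    6. ] [(np.float64(220.9), np.float64(81.5)), (np.float64(148.9), np.float64(-8.8))]
yellowtray [145.5 248.6] 4380 [489.8 283.6   6. ] [488.  280.7   6. ] [(np.float64(222.0), np.float64(77.1)), (np.float64(150.2), np.float64(-12.2))]
paddle px 247 [666.2 -59.7   8. ]
```

View pics/c1.png

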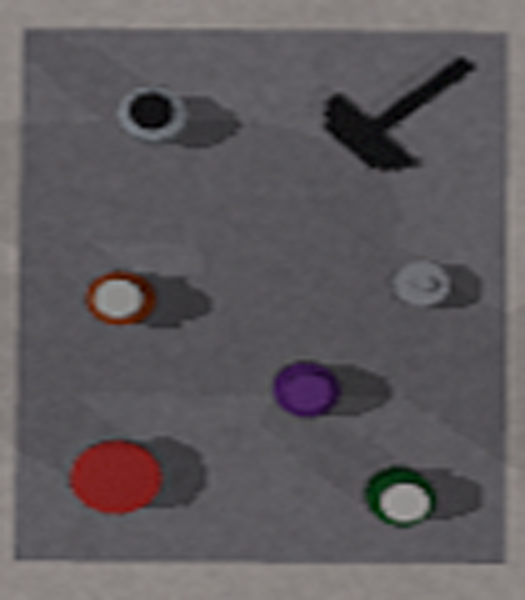

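>>> servo_tool(steps=[0,0,-2.705,-437,-512,-77,0,0,0,-2.705,-437,-512,-77,0,0,0,-2.705,-437,-512,-77,0,0,0,-2.705,-437,-512,-77,0,0,0,-2.705,-437,-512,-77,0,0,0,-2.705,-437,-512,-77,0,0,0,-2.705,-437,-512,-77,0,0,0,-2.705,-437,-512,-77,0,0,0,-2.705,-437,-512,-77,0,0,0,-2.705,-437,-512,-77,0,0,0,-2.705,-437,-512,-77,0,0,0,-2.705,-437,-512,-77,0,0,0,-2.705,-437,-512,-77,0,0,0,-2.705,-437,-512,-77,0,0,0,-2.705,-437,-512,-77,0,0,0,-2.705,-437,-512,-77,0,0,0,-2.705,-437,-512,-77,0,0,0,-2.705,-437,-512,-77,0,0,0,-2.705,-437,-512,-77,0,0,0,-2.705,-437,-512,-77,0])

```text
t: 2.2
position: [0.5301, -0.0008, 0.3301]
tool_rot: [-180.0, 0.0, 79.8]
wrist_force: [-0.1, 0.3, 0.0]
gripper_width: 0.0857
```

Run:
```python
from h import *
im,s=snap('wrist','w1'); print(s['t'],s['position'],s['tool_rot'],s['joint_positions'].round(1))
cv2.imwrite('pics/w1b.png',cv2.resize(im,(800,600)))
```

```text
2.2 [ 0.53009313 -0.00078592  0.33014905] [-1.79976674e+02  1.65966127e-03  7.97938389e+01] [ -4.7  11.   84.3   0.   84.7 -84.4]
```

View pics/w1b.png

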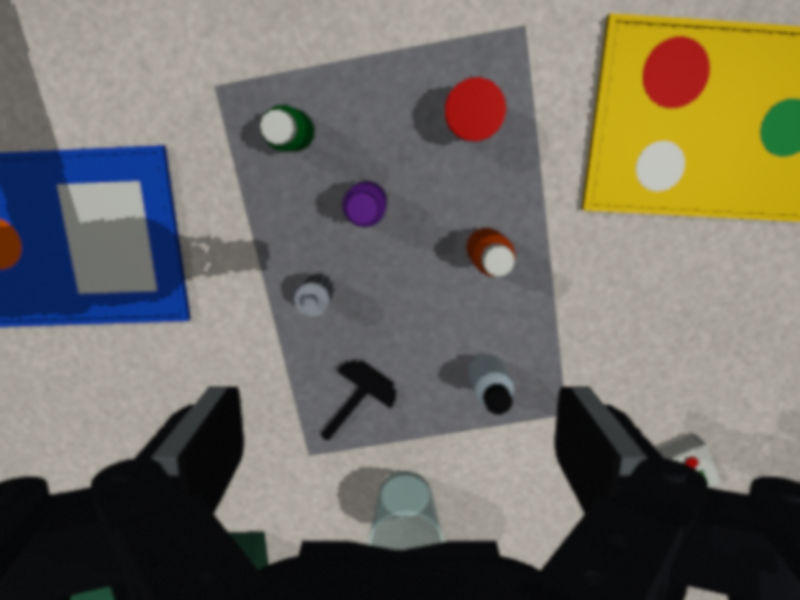

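The wrist view shows all the stock. At 800×600 the positions are: green cap (278,127), purple (364,204), pot lid (476,109), amber cap (499,261), basket (312,299), spare cap (497,399), paddle blade (367,383) and shaft end (327,436).

Run:
```python
from h import *
im=cv2.imread('pics/w1.png'); s=robot.sense(); f=512/800
hsv=cv2.cvtColor(im,cv2.COLOR_BGR2HSV).astype(int); H,S,V=[hsv[...,i] for i in range(3)]
def blob(m,c,r):
    x,y=int(c[0]*f),int(c[1]*f); w=np.zeros(m.shape,np.uint8); w[y-r:y+r+1,x-r:x+r+1]=m[y-r:y+r+1,x-r:x+r+1]
    n,l,st,ce=cv2.connectedComponentsWithStats(w); k=1+np.argmax(st[1:,4]); return ce[k],st[k],(l==k)
white=(S<50)&(V>150); red=((H<8)|(H>172))&(S>130)
for k,m,c,r,z in [('green',white,(278,127),16,.066),('amber',white,(499,261),16,.066),('purple',(H>125)&(H<160)&(V>95),(364,204),20,.066),('spare',V<45,(497,399),12,.066),
 ('pot',red,(476,109),24,.046),('basket',V>125,(312,299),18,.045),('m_red',red,(676,72),28,.004),('m_white',white,(661,165),20,.004),('m_green',(H>60)&(H<95)&(S>80),(780,127),20,.004)]:
    ce,st,l=blob(m,c,r); print(k,ce.round(1),st,(onz('wrist',[ce],z,s)[0]*1000).round(1))
ce,st,l=blob(V<48,(360,395),40); print(st)
p=onz('wrist',np.argwhere(l)[:,::-1],.009,s)[:,:2]*1000
m=p.mean(0); u=np.linalg.svd(p-m,full_matrices=False)[2]; print(m,u,np.ptp((p-m)@u.T,axis=0))
for a in np.radians(np.arange(115,150,4)):  # symmetry check: width of shaft part
    d=np.array([np.cos(a),np.sin(a)]);n=np.array([-d[1],d[0]]);q=(p-m)@d; e=q.min(); sh=q<e+50
    w=(p-m)@n; print(round(np.degrees(a)),'len',np.ptp(q).round(1),'shaft w',np.ptp(w[sh]).round(1),'lat',w[sh].mean().round(1),'orig',(m+d*(e+42)+n*w[sh].mean()).round(1))
# basket silhouettes from the top
t=cv2.imread('pics/top1.png'); h=cv2.cvtColor(t,cv2.COLOR_BGR2HSV)
for c,z in(((229,224.2),.066),((289.2,221),.045),((286,275.7),.066)): print((onz('top',[c],z)[0]*1000).round(1))
```

```text
green [176.8  80.6] [167  71  20  20 312] [430.1 -69.1  66. ]
amber [319.3 166.7] [310 158  19  19 266] [551.9  70.6  66. ]
purple [231.5 133. ] [222 123  20  20 306] [496.  -21.7  66. ]
spare [318.  255.1] [310 246  18  19 248] [663.   54.9  66. ]
pot [303.7  69.5] [ 285   49   39   42 1281] [442.4  70.8  46. ]
basket [199.9 191.9] [190 182  20  20 219] [562.1 -76.5  45. ]
m_red [432.2  45.8] [ 412   24   41   44 1427] [440.1 237.6   4. ]
m_white [422.3 105.8] [408  91  30  31 710] [510.5 221.6   4. ]
m_green [500.8  81.8] [488  64  24  35 691] [497.8 323.2   4. ]
[206 231  47  50 801]
[662.97586931 -60.23864861] [[ 0.6811913  -0.73210546]
 [ 0.73210546  0.6811913 ]] [84.73238049 60.39789609]
115 len 85.1 shaft w 22.6 lat -9.9 orig [678.2 -69.3]
119 len 85.4 shaft w 19.0 lat -7.8 orig [677.5 -70.2]
123 len 85.4 shaft w 15.8 lat -5.6 orig [676.8 -71.1]
127 len 85.3 shaft w 12.6 lat -3.4 orig [676. -72.]
131 len 84.7 shaft w 10.2 lat -1.0 orig [675.2 -72.8]
135 len 85.2 shaft w 11.2 lat 1.3 orig [674.4 -73.6]
139 len 85.8 shaft w 13.8 lat 3.7 orig [673.5 -74.3]
143 len 86.1 shaft w 16.8 lat 6.0 orig [672.7 -75. ]
147 len 85.9 shaft w 20.5 lat 8.1 orig [671.8 -75.7]
[553.   70.3  66. ]
[561.9 -76.9  45. ]
[430.  -68.1  66. ]
```

>>> servo_tool(steps=[0,0,0,40,5,40,0,0,0,0,74,9.5,80,0,0,0,0,74,9.5,125,0,0,0,0,74,9.5,170,0,0,0,0,74,9.5,210,0,0,0,0,74,9.5,245,0,0,0,0,74,9.5,270,0,0,0,0,74,9.5,287,0,0,0,0,74,9.5,297,0,0,0,0,74,9.5,297,0,0,0,0,74,9.5,297,0.5,0,0,0,74,9.5,297,0.8,0,0,0,74,9.5,297,0.8,0,0,0,74,9.5,297,0.8,0,0,0,74,9.5,297,0.8,0,0,0,74,9.5,297,0.8,0,0,0,74,9.5,297,0.8], force=40)

```text
t: 3.95
position: [0.5532, 0.0704, 0.0345]
tool_rot: [179.9, -0.0, 80.0]
wrist_force: [-0.2, 0.3, 6.0]
gripper_width: 0.0325
```

>>> servo_tool(steps=[0,0,0,0,0,-15,0.8,0,0,0,0,0,-50,0.8,0,0,0,0,0,-90,0.8,0,0,0,-20,0,-120,0.8,0,0,0,-60,-1,-120,0.8,0,0,0,-105,-2,-120,0.8,0,0,0,-153,-3,-120,0.8,0,0,0,-201,-4,-120,0.8,0,0,0,-249,-5,-120,0.8,0,0,0,-297,-6,-120,0.8,0,0,0,-345,-7,-120,0.8,0,0,0,-385,-7,-120,0.8,0,0,0,-410,-7,-120,0.8,0,0,0,-421,-7,-110,0.8,0,0,0,-421,-7,-80,0.8,0,0,0,-421,-7,-45,0.8,0,0,0,-421,-7,-20,0.8,0,0,0,-421,-7,-9,0.8,0,0,0,-421,-7,-4.5,0.8,0,0,0,-421,-7,-4.5,0.8])

```text
t: 5.95
position: [0.4722, -0.3417, 0.0385]
tool_rot: [-180.0, -0.0, 80.0]
wrist_force: [0.5, -0.1, -1.1]
gripper_width: 0.0325
```

>>> servo_tool(steps=[0,0,0,0,0,0,0.5,0,0,0,0,0,0,0.1,0,0,0,0,0,0,0.1,0,0,0,0,0,-15,0.1,0,0,0,0,0,-45,0,0,0,0,0,0,-90,0,0,0,0,45,-15,-100,0,0,0,0,92,-31,-100,0,0,0,0,139,-47,-100,0,0,0,0,186,-63,-100,0,0,0,0,230,-78,-100,0,0,0,0,255,-87,-95,0,0,0,0,261.5,-89,-75,0,0,0,0,261.5,-89,-40,0,0,0,0,261.5,-89,-15,0,0,0,0,261.5,-89,0,0,0,0,0,261.5,-89,4.5,0,0,0,0,261.5,-89,4.5,0.5,0,0,0,261.5,-89,4.5,0.8,0,0,0,261.5,-89,4.5,0.8])

```text
t: 7.95
position: [0.431, -0.0702, 0.0342]
tool_rot: [179.9, 0.0, 80.0]
wrist_force: [0.4, -0.1, -0.3]
gripper_width: 0.0439
```

>>> servo_tool(steps=[0,0,0,0,0,0,0.8,0,0,0,0,0,0,0.8,0,0,0,0,0,0,0.8])

```text
t: 8.25
position: [0.4309, -0.0702, 0.0343]
tool_rot: [179.9, 0.0, 80.0]
wrist_force: [-0.9, 1.1, 6.6]
gripper_width: 0.0332
```

>>> servo_tool(steps=[0,0,0,0,0,-15,0.8,0,0,0,0,0,-50,0.8,0,0,0,0,0,-90,0.8,0,0,0,20,0,-120,0.8,0,0,0,60,0,-120,0.8,0,0,0,105,-1,-120,0.8,0,0,0,153,-1,-120,0.8,0,0,0,201,-1,-120,0.8,0,0,0,249,-1.5,-120,0.8,0,0,0,297,-2,-120,0.8,0,0,0,340,-2.5,-120,0.8,0,0,0,375,-2.5,-120,0.8,0,0,0,397,-2.5,-120,0.8,0,0,0,406,-2.5,-110,0.8,0,0,0,406,-2.5,-80,0.8,0,0,0,406,-2.5,-45,0.8,0,0,0,406,-2.5,-20,0.8,0,0,0,406,-2.5,-9,0.8,0,0,0,406,-2.5,-4.5,0.8,0,0,0,406,-2.5,-4.5,0.8])

```text
t: 10.25
position: [0.4978, 0.3292, 0.0386]
tool_rot: [-180.0, 0.0, 80.0]
wrist_force: [0.9, 0.3, 0.0]
gripper_width: 0.033
```

>>> servo_tool(steps=[0,0,0,0,0,0,0.5,0,0,0,0,0,0,0.1,0,0,0,0,0,0,0.1,0,0,0,0,0,-15,0.1,0,0,0,0,0,-45,0,0,0,0,0,0,-90,0,0,0,0,-45,-2,-100,0,0,0,0,-92,-3,-100,0,0,0,0,-139,-5,-100,0,0,0,0,-186,-7,-100,0,0,0,0,-230,-8,-100,0,0,0,0,-256,-9,-95,0,0,0,0,-263,-9.5,-75,0,0,0,0,-263,-9.5,-40,0,0,0,0,-263,-9.5,-17,0,0,0,0,-263,-9.5,-5,0,0,0,0,-263,-9.5,-1.5,0,0,0,0,-263,-9.5,-1.5,0.5,0,0,0,-263,-9.5,-1.5,0.8,0,0,0,-263,-9.5,-1.5,0.8])

```text
t: 12.25
position: [0.444, 0.073, 0.0401]
tool_rot: [179.9, -0.0, 80.0]
wrist_force: [-0.7, 1.5, 24.9]
gripper_width: 0.0441
```

>>> servo_tool(steps=[0,0,0,0,0,0,0.8,0,0,0,0,0,0,0.8,0,0,0,0,0,0,0.8])

```text
t: 12.55
position: [0.444, 0.0731, 0.0403]
tool_rot: [179.9, -0.0, 80.0]
wrist_force: [-1.0, 0.2, 7.7]
gripper_width: 0.0438
```

>>> servo_tool(steps=[0,0,0,0,0,-15,0.8,0,0,0,0,0,-50,0.8,0,0,0,0,0,-80,0.8,0,0,0,20,-4,-90,0.8,0,0,0,55,-11,-90,0.8,0,0,0,95,-19,-90,0.8,0,0,0,130,-26,-90,0.8,0,0,0,153,-30,-90,0.8,0,0,0,163,-32,-80,0.8,0,0,0,163,-32,-50,0.8,0,0,0,163,-32,-25,0.8,0,0,0,163,-32,-10,0.8,0,0,0,163,-32,-5,0.8,0,0,0,163,-32,-5,0.8])

```text
t: 13.95
position: [0.4383, 0.2376, 0.0445]
tool_rot: [-179.8, 0.1, 80.0]
wrist_force: [-3.5, -1.0, 6.7]
gripper_width: 0.0439
```

>>> servo_tool(steps=[0,0,0,0,0,0,0.5,0,0,0,0,0,0,0.1,0,0,0,0,0,0,0.1,0,0,0,0,0,-15,0.1,0,0,0,0,0,-45,0,0,0,0,0,0,-90,0,0,0,0,-36,22,-100,0,0,0,0,-76,46,-100,0,0,0,0,-116,71,-100,0,0,0,0,-156,95,-100,0,0,0,0,-196,120,-100,0,0,0,0,-236,144,-100,0,0,0,0,-270,165,-100,0,0,0,0,-288,176,-90,0,0,0,0,-288,176,-60,0,0,0,0,-288,176,-30,0,0,0,0,-288,176,-10,0,0,0,0,-288,176,0,0,0,0,0,-288,176,3.5,0,0,0,0,-288,176,3.5,0])

```text
t: 15.95
position: [0.5635, -0.0752, 0.0408]
tool_rot: [180.0, 0.0, 80.0]
wrist_force: [-0.2, -0.4, 0.7]
gripper_width: 0.0856
```

>>> servo_tool(steps=[0,0,0,0,0,0,0.5,0,0,0,0,0,0,0.9,0,0,0,0,0,0,0.9,0,0,0,0,0,0,0.9,0,0,0,0,0,0,0.9,0,0,0,0,0,0,0.9,0,0,0,0,0,0,0.9])

```text
t: 16.65
position: [0.5637, -0.0754, 0.0414]
tool_rot: [179.9, 0.0, 80.0]
wrist_force: [-0.4, -0.7, 5.8]
gripper_width: 0.0255
```

Run:
```python
from h import *
im,s=snap('side','s2'); cv2.imwrite('pics/s2b.png',cv2.resize(im[110:384,100:360],None,fx=2.1,fy=2.1,interpolation=2))
```

```text
(no output)
```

View pics/s2b.png

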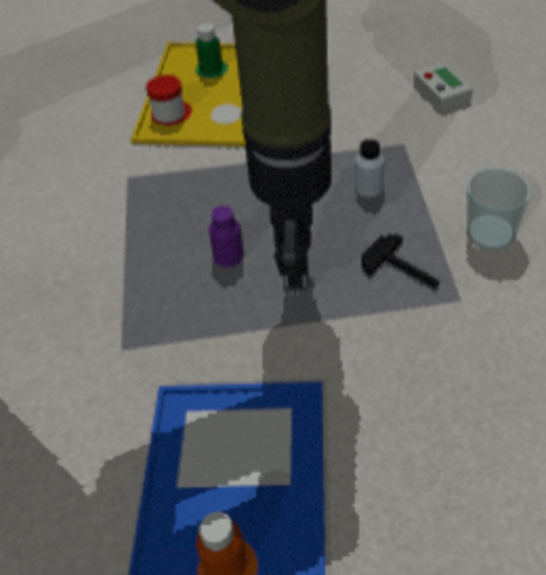

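The side view shows the green bottle, the pot and the amber bottle standing upright on their marks, with the spare and beaker untouched. The basket is held (fingers at crop pixel (293,270)).

>>> servo_tool(steps=[0,0,0,0,0,-10,0.9,0,0,0,0,0,-35,0.9,0,0,0,0,0,-70,0.9,0,0,0,10,-4,-100,0.9,0,0,0,35,-13,-110,0.9,0,0,0,70,-25,-110,0.9,0,0,0,107,-39,-110,0.9,0,0,0,145,-53,-110,0.9,0,0,0,183,-67,-110,0.9,0,0,0,220,-80,-110,0.9,0,0,0,252,-92,-110,0.9,0,0,0,274,-100,-110,0.9,0,0,0,284,-104,-105,0.9,0,0,0,284,-104,-85,0.9,0,0,0,284,-104,-55,0.9,0,0,0,284,-104,-30,0.9,0,0,0,284,-104,-14,0.9,0,0,0,284,-104,-8,0.9,0,0,0,284,-104,-5,0.9,0,0,0,284,-104,-5,0.9])

```text
t: 18.7
position: [0.5105, 0.2222, 0.0461]
tool_rot: [180.0, 0.0, 80.0]
wrist_force: [-0.3, 0.6, -0.4]
gripper_width: 0.0259
```

>>> servo_tool(steps=[0,0,0,0,0,0,0.6,0,0,0,0,0,0,0.2,0,0,0,0,0,0,0.1,0,0,0,0,0,0,0.1,0,0,0,0,0,-15,0.1,0,0,0,0,0,-45,0,0,0,0,0,0,-90,0,0,0,0.1,-36,30,-120,0,0,0,0.2,-66,54,-120,0,0,0,0.3,-96,78,-120,0,0,0,0.4,-126,102,-120,0,0,0,0.5,-160,130,-120,0,0,0,0.6,-194,158,-120,0,0,0,0.654,-228,185,-120,0,0,0,0.654,-252,205,-120,0,0,0,0.654,-262,213,-120,0,0,0,0.654,-262,213,-120,0])

```text
t: 20.4
position: [0.675, -0.0739, 0.1655]
tool_rot: [-180.0, -0.0, 42.4]
wrist_force: [-0.3, -0.5, 0.1]
gripper_width: 0.0855
```

Run:
```python
from h import *
im,s=snap('wrist','w2'); print(s['t'],s['position'],s['tool_rot'])
t,_=snap('top','t2'); 
cv2.imwrite('pics/c2.png',np.hstack([cv2.resize(im,(512,384)),cv2.resize(t[200:296,90:160],(280,384),interpolation=2)]))
V=im.max(2); cv2.imwrite('pics/v.png',V)
n,l,st,ce=cv2.connectedComponentsWithStats((V<50).astype(np.uint8)); print([(a.tolist(),c.round()) for a,c in zip(st,ce) if a[4]>150])
```

```text
20.4 [ 0.67495327 -0.07390078  0.16546457] [-1.79999384e+02 -2.43605015e-03  4.23890696e+01]
[([0, 0, 512, 384, 159596], array([254., 162.])), ([366, 23, 41, 40, 1281], array([386.,  43.])), ([221, 133, 73, 96, 2392], array([257., 161.])), ([0, 248, 512, 136, 33339], array([255., 341.]))]
```

View pics/c2.png

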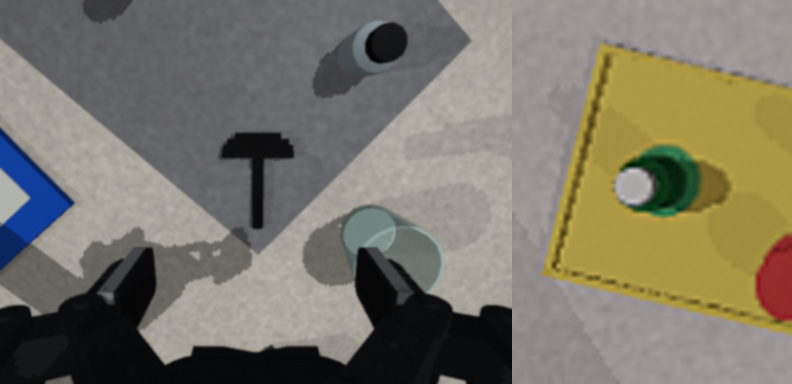

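The wrist view shows the paddle square to the jaws, with the blade at (257,146) and the shaft end at (257,226). The beaker is near the right finger, so I'll descend with the jaws part closed. The inset shows the green bottle on its mark.

Run:
```python
from h import *
s=robot.sense(); V=cv2.imread('pics/v.png',0)
n,l,st,ce=cv2.connectedComponentsWithStats((V<50).astype(np.uint8)); k=[i for i in range(n) if st[i,0]==221][0]
p=onz('wrist',np.argwhere(l==k)[:,::-1],.008,s); P,R=pose(s); q=(p-P)@R*1000
x,y=q[:,0],q[:,1]; far=np.ptp(y); sh=y>y.max()-45
print('ty range',y.min(),y.max(),'origin ty',y.max()-42,y.min()+41,'shaft tx',x[sh].mean(),'slope',np.polyfit(y[sh],x[sh],1)[0],'blade tx',x[~sh].mean())
print('beaker',onz('wrist',[[370,233]],.003,s)[0], onz('top',[[275,134]],.003)[0])
```

```text
ty range -40.60432478499997 42.05300295287564 origin ty 0.05300295287563728 0.39567521500003267 shaft tx 1.6633093600178865 slope 0.0015555423884243253 blade tx 1.7363898159808069
beaker [ 0.78264406 -0.03730305  0.003     ] [ 0.78553259 -0.04252849  0.003     ]
```

>>> servo_tool(steps=[0,0,0,1.5,0,30,0.5,0,0,0,1.5,0,70,0.5,0,0,0,1.5,0,105,0.5,0,0,0,1.5,0,125,0.5,0,0,0,1.5,0,136,0.5,0,0,0,1.5,0,140.5,0.5,0,0,0,1.5,0,140.5,0.7,0,0,0,1.5,0,140.5,1,0,0,0,1.5,0,140.5,1,0,0,0,1.5,0,140.5,1,0,0,0,1.5,0,140.5,1,0,0,0,1.5,0,140.5,1])

```text
t: 21.7
position: [0.6767, -0.0714, 0.0271]
tool_rot: [179.9, -0.1, 42.5]
wrist_force: [0.2, 1.0, 5.8]
gripper_width: 0.0076
```

>>> servo_tool(steps=[0,0,0,0,0,0,0.7,0,0,0,0,0,0,0.7,0,0,0,0,0,2,0.7,0,0,0,0,0,3.5,0.7,0,0,0,0,0,3.5,0.7,0,0,0,0,0,3.5,1,0,0,0,0,0,3.5,1,0,0,0,0,0,3.5,1,0,0,0,0,0,3.5,1], force=50)

```text
t: 22.6
position: [0.6762, -0.0717, 0.0225]
tool_rot: [179.9, -0.0, 42.5]
wrist_force: [0.1, -1.0, 5.1]
gripper_width: 0.0074
```

>>> servo_tool(steps=[0,0,0,0,0,-8,1,0,0,0,0,0,-30,1,0,0,0,0,0,-65,1,0,0,0,-10,0,-95,1,0,0,-0.1,-35,0,-100,1,0,0,-0.2,-65,0,-100,1,0,0,-0.3,-95,0,-100,1,0,0,-0.4,-130,0,-100,1,0,0,-0.5,-165,0,-100,1,0,0,-0.6,-200,0,-100,1,0,0,-0.65,-228,0,-100,1,0,0,-0.68,-247,0,-100,1,0,0,-0.68,-255,0,-95,1,0,0,-0.68,-255,0,-75,1,0,0,-0.68,-255,0,-50,1,0,0,-0.68,-255,0,-28,1,0,0,-0.68,-255,0,-15,1,0,0,-0.68,-255,0,-8,1,0,0,-0.68,-255,0,-5,1,0,0,-0.68,-255,0,-5,1])

```text
t: 24.6
position: [0.488, -0.2435, 0.027]
tool_rot: [180.0, -0.0, 81.5]
wrist_force: [-0.8, 0.5, -1.3]
gripper_width: 0.0079
```

Run:
```python
from h import *
im,s=snap('wrist','w3'); im2,_=snap('side','s3'); print(s['position'],s['tool_rot'],s['gripper_width'])
cv2.imwrite('pics/c3.png',np.hstack([cv2.resize(im,(400,300)),cv2.resize(im2[284:384,140:273],(400,300))]))
```

```text
[ 0.48798395 -0.24353491  0.02699763] [ 1.79990553e+02 -5.20702831e-03  8.14744949e+01] 0.007901739832232446
```

View pics/c3.png

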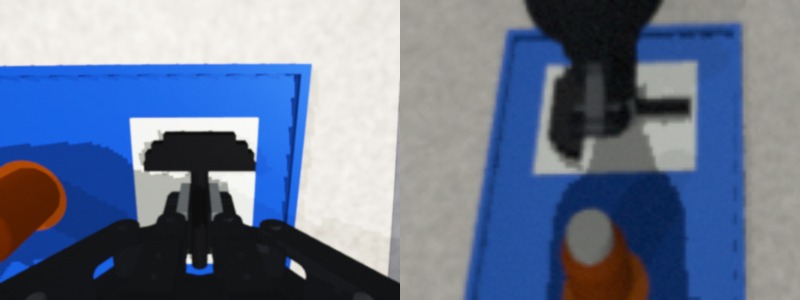

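The paddle is held flat and lies along the white rectangle, with the blade at crop (200,150). I'll open the jaws partway, rise, and back away towards the middle for the final check.

>>> servo_tool(steps=[0,0,0,0,0,0,0.85,0,0,0,0,0,0,0.7,0,0,0,0,0,0,0.7,0,0,0,0,0,0,0.7,0,0,0,0,0,-5,0.7,0,0,0,0,0,-20,0.7,0,0,0,0,0,-55,0.7,0,0,0,0,0,-100,0.7,0,0,0,30,0,-140,0.7,0,0,0,75,0,-180,0.5,0,0,0,120,0,-220,0.5,0,0,0,165,0,-250,0.5,0,0,0,205,0,-270,0.5,0,0,0,230,0,-280,0.5,0,0,0,240,0,-280,0.5,0,0,0,240,0,-280,0.5])

```text
t: 26.3
position: [0.5232, -0.0051, 0.3074]
tool_rot: [179.9, 0.0, 81.7]
wrist_force: [-0.6, -0.2, -0.8]
gripper_width: 0.0427
```

Run:
```python
from h import *
t,s=snap('top','t4'); sd,_=snap('side','s4'); print(s['position'],s['wrist_force'],s['t'])
cv2.imwrite('pics/c4.png',np.vstack([np.hstack([cv2.resize(t[205:295,95:205],(396,324),interpolation=2),cv2.resize(t[210:300,320:430],(396,324),interpolation=2)]),cv2.resize(sd[110:384,100:492],(792,276))[:,:]]))
hsv=cv2.cvtColor(t,cv2.COLOR_BGR2HSV).astype(int);H,S,V=[hsv[...,i] for i in range(3)]
red=((H<8)|(H>172))&(S>130)
def b(m,c,r):
    x,y=c; w=np.zeros(m.shape,np.uint8); w[y-r:y+r+1,x-r:x+r+1]=m[y-r:y+r+1,x-r:x+r+1]
    n,l,st,ce=cv2.connectedComponentsWithStats(w); k=1+np.argmax(st[1:,4]); return ce[k],st[k].tolist(),l==k
ce,st,l=b((V<48),(354,251),22); p=onz('top',np.argwhere(l)[:,::-1],.012)[:,:2]*1000; print('paddle',st)
a=np.radians(-8.5); d=np.array([np.cos(a),np.sin(a)]); n=np.array([-d[1],d[0]]); q=(p-[488.3,-244.3])
print('along',(q@d).min(),(q@d).max(),'across',(q@n).min(),(q@n).max())
```

```text
[ 0.52315061 -0.00506779  0.30736982] [-0.55505409 -0.240041   -0.75264658] 26.3
paddle [341, 234, 23, 33, 233]
along -38.7757693081544 42.28193725218211 across -26.42349818074165 30.680202356971687
```

View pics/c4.png

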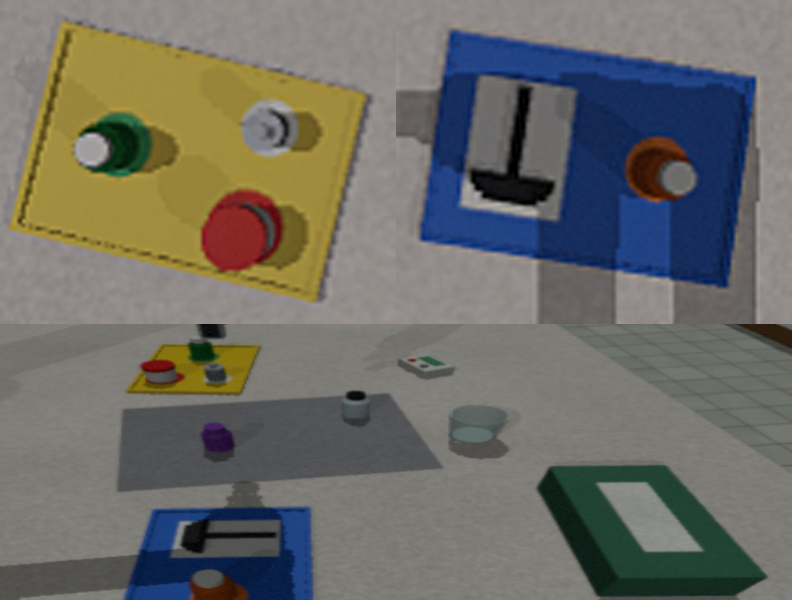

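All five stand on their marks, though the pot looks slightly off. I'll put numbers on the tops.

Run:
```python
from h import *
t=cv2.imread('pics/t4.png');hsv=cv2.cvtColor(t,cv2.COLOR_BGR2HSV).astype(int);H,S,V=[hsv[...,i] for i in range(3)]
Y=(489.5,281.,-12.8);B=(480.8,-293.8,-8.5)
def rel(p,T):
    a=np.radians(T[2]);d=p[:2]*1000-T[:2]; return np.round([d@[np.cos(a),np.sin(a)],d@[-np.sin(a),np.cos(a)]],1)
def c2p(x,y,ox,oy): return [x/3.6+ox-.4,y/3.6+oy-.4]
for k,c,z,T in [('green',c2p(93,149,95,205),.07,Y),('basket hub',c2p(268,131,95,205),.056,Y),('basket collar',c2p(266,128,95,205),.046,Y),('pot lid',c2p(237,235,95,205),.05,Y),('amber',c2p(679-396,177,320,210),.07,B)]:
    print(k,rel(onz('top',[c],z)[0],T))
# pot lid in the side view
for n,f in(('side','s4'),):
    s=cv2.imread('pics/s4.png');h=cv2.cvtColor(s,cv2.COLOR_BGR2HSV).astype(int);m=((h[...,0]<8)|(h[...,0]>172))&(h[...,1]>130)
    w=np.zeros(m.shape,np.uint8);w[135:185,160:200]=m[135:185,160:200];ys,xs=np.nonzero(w);print(xs.min(),xs.max(),ys.min(),ys.max())
    cv2.imwrite('pics/c5.png',cv2.resize(s[125:195,155:240],None,fx=8,fy=8,interpolation=2))
```

```text
green [-1.7 49.7]
basket hub [ 35.6 -58.7]
basket collar [ 36.5 -55.3]
pot lid [-37.8 -53.9]
amber [ -1.8 -46.3]
170 190 146 168
```

View pics/c5.png

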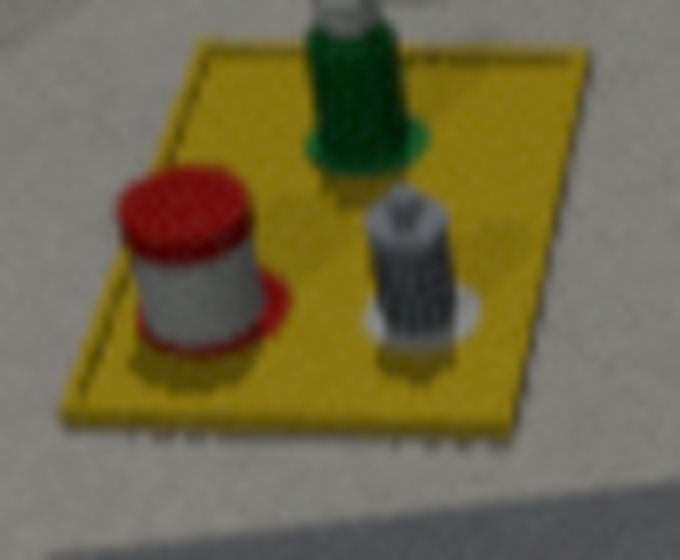

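Green, amber and pot are within about 5 mm. The basket reading is rough (−55 to −59 against −50), so I'll check it from above.

>>> servo_tool(steps=[0,0,0,40,0,0,0.5,0,0,0,85,0,0,0.5,0,0,0,130,0,0,0.5,0,0,0,175,0,0,0.5,0,0,0,205,0,0,0.5,0,0,0,220,0,0,0.5,0,0,0,220,0,0,0.5,0,0,0,220,0,0,0.5])

```text
t: 27.2
position: [0.5556, 0.2092, 0.306]
tool_rot: [-179.9, 0.1, 81.4]
wrist_force: [1.0, 0.5, -1.2]
gripper_width: 0.0428
```

Run:
```python
from h import *
im,s=snap('wrist','w6'); print(s['position']); cv2.imwrite('pics/w6b.png',cv2.resize(im,(800,600),interpolation=2))
```

```text
[0.55563218 0.20917492 0.30598735]
```

View pics/w6b.png

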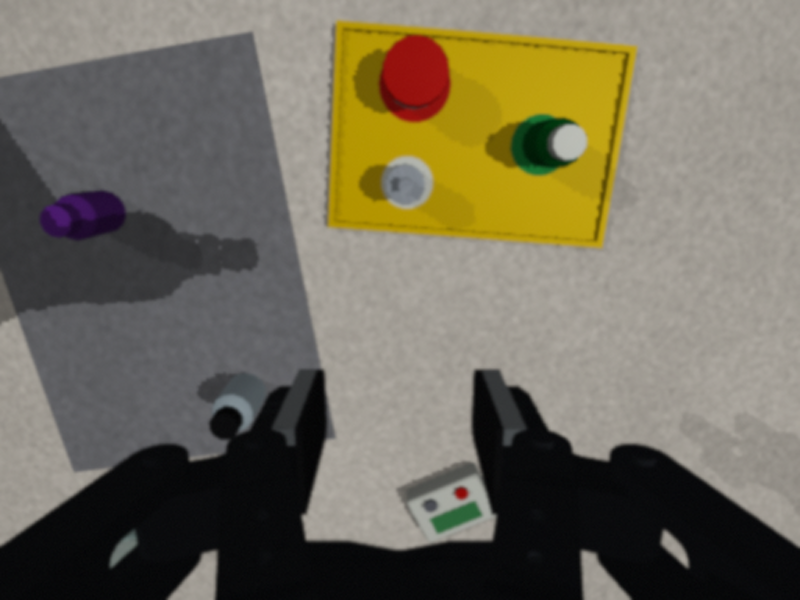

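Run:
```python
from h import *
s=robot.sense(); im=cv2.imread('pics/w6.png'); w1=cv2.imread('pics/w1.png')
cv2.imwrite('pics/c6.png',np.hstack([cv2.resize(im[98:138,238:283],None,fx=8,fy=8,interpolation=2),cv2.resize(w1[172:212,178:223],None,fx=8,fy=8,interpolation=2)]))
```

```text
(no output)
```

View pics/c6.png

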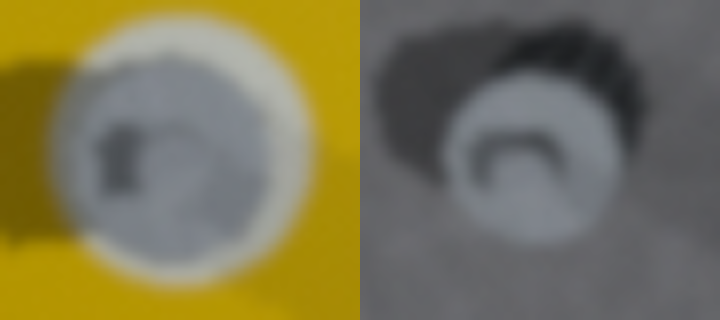

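The dark patch is the hub's shadow. The hub and collar are concentric, so the basket is upright and about 3 mm from the disc centre. Every placing is within tolerance, so I'm handing in.

```bash
python3 -c "
from rig import robot
print(robot.close_job()); s=robot.sense(); print(s['t'],s['wrist_force'])"
```

```text
the job is handed in; nothing more can be done
None
the job is handed in; nothing more can be done
```

I placed all five items and handed the job in at about 27 s. The handover gives no verdict, so this rests on my own last checks.

| Item | Distance from mark centre (limit 12 mm in x and in y) |
|---|---|
| Amber bottle | about 4 mm |
| Green bottle | about 2 mm |
| Pot | about 4–6 mm (4 mm each in x and y from the last gripper position) |
| Basket | about 3 mm |
| Paddle | about 2 mm, flat and aligned with the rectangle to within a degree or so (gripper heading) |

- **Upright and untouched:** In the last pictures, all five items looked upright or flat. The spare bottle and the beaker looked unmoved, but I did not re-measure either one.
- **A check that disagreed:** My rough top-view reading put the basket 5–9 mm off and hinted at a lean. A closer wrist view showed the dark patch was only the hub's shadow and that the basket stands upright.
- **Paddle grasp:** I gripped the paddle twice, because the first grip was about 3 mm too high on the shaft.

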